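Bolt the travelling sample case shut

TASK

Get the plywood travelling case ready to leave: push its half-open lid down until it is fully shut, push the bolt by its upright knob along the slot until it is fully home in the keeper, then push the knob over and down into the side notch at the end of the slot so that the bolt is locked. Only push, gently, with the fingertips: do not lift the lid any further open, do not pinch the knob, and leave the jars in the case and the things beside it where they are.

Things in the scene. Friction and masses are not known exactly. Their poses are not given: they have to be found in the camera images.
- case: Open-topped plywood case, fixed on the worktop (it cannot shift): 230 mm along its x, 290 mm along its y, rim 112 mm above the worktop. Origin: centre of its underside on the worktop. Its z is up; -x is its front (towards the robot, give or take the yaw), +y its left, -y its right end, where the keeper is.
- lid (a joint): Opening angle of the lid, rad: 0 = fully shut (hard stop; lid top level with the rim, 112 mm above the worktop), 0.45 to 0.75 at the start. A plywood panel, 196 x 250 x 12 mm, set inside the rim; its hinge line runs along the case's y at case x = +100 mm, z = 112 mm. A stiff hinge keeps it wherever it is left; 2 to 4 N downwards near its front edge moves it.
- lid_press (a point): Point on the lid's top face, 18 mm behind its front edge and 30 mm left of its middle, 180 mm from the hinge line: a free place to push the lid down. Its z axis is the lid's outward normal, and its x and y axes run along the lid; shut, they are the case's axes. The bolt does not come nearer than 75 mm to it sideways.
- bolt (a joint): Travel of the steel barrel bolt on the lid, in m: 0 = drawn back (it starts within 6 mm of it), 0.035 = fully home (hard stop). It slides to the case's -y (right) into the keeper. Its axis lies along the case's y, 135 mm in front of the hinge line, 14 mm above the lid: case x = -35 mm. The knob's case y is -65.5 mm drawn back, -100.5 mm home. About 2 N moves it; it stays where left.
- knob (a joint): Angle of the bolt's knob about the bolt's axis, rad: 0 = upright from the lid, growing as it is turned towards the case's front (-x), 1.22 = fully down in the notch (hard stop). In the straight slot it can lean 0.2 at most; only with the bolt within about 3 mm of home can it swing into the notch, which then locks the bolt. 1.5 N at the ball turns it; it stays where left. Over 35 N is forcing it.
- knob_ball (a point): Centre of the 16 mm steel ball on the knob's end, 41 mm from the bolt's axis, on a 7 mm thick stem that comes out of the 22 mm thick barrel. Lid shut and knob upright: ball's centre 167 mm, barrel's top 137 mm above the worktop. Knob fully down: the ball's centre is 38 mm in front of the bolt's axis and 140 mm above the worktop.
- notch (a point): Point in the middle of the side notch (11 mm wide along the slot), on the front side of the barrel, level with the bolt's axis. The notch opens from the right-hand end of the 45 mm long top slot and runs down the front of the barrel.
- keeper_eye (a point): Centre of the eye of the steel keeper on the case's right-hand rim, 126 mm above the worktop, on the bolt's axis; the keeper's strap reaches 140 mm above the worktop.
- pigment_jar_0: Glass jar with a lid, 52 mm wide, 62 mm high, standing in a foam recess in the rear right of the case; to be left alone. Origin: centre of its underside.
- pigment_jar_1: Glass jar with a lid, 48 mm wide, 58 mm high, in the rear middle of the case; to be left alone. Origin: centre of its underside.
- pigment_jar_2: Glass jar with a lid, 57 mm wide, 70 mm high, in the rear left of the case; to be left alone. Origin: centre of its underside.
- dropper_bottle: Amber dropper bottle, 37 mm wide, 108 mm high, standing loose right of the case; to be left alone. Origin: centre of its underside.
- thread_spool: Wooden thread spool, 39 mm wide, 58 mm high, standing loose right of the case; to be left alone. Origin: centre of its underside.
- masking_tape: Roll of paper tape lying flat left of the case, 94 mm wide, 19 mm high; to be left alone. Origin: centre of its underside.
- eraser: Small block eraser, 23 x 50 x 13 mm, lying in front of the case; to be left alone. Origin: centre of its underside.

How it is judged:
By the outcome, as a careful person would: the job done as asked, in the order asked, and still so for the second after the job is handed in, with the robot touching nothing.
It also fails if it takes over 48 s, if anything falls off the work surface, if the arm or the gripper's body presses on something with over 40 N, if the wrist force passes 120 N, or if a joint passes its speed limit or range.

ROBOT

A 7-joint arm with a two-finger parallel gripper is mounted at the origin on a cart in front of the work surface, level with it; the furniture and walls round the work are solid. World frame = base frame: x ahead of the robot, y to its left, z up, the work surface at z = 0. Lengths are in m, angles in rad, forces in N, time in s.
With the tool pointing down it reaches from about 0.425 to 0.825 m from the base axis. Payload 3.6 kg.
Tool frame: the origin (TCP) lies at the very end of the fingers, on their centre line; the grasp point (between the pads) lies env.hold_point_z behind it (env.hold_point_z is the distance from the TCP to the grasp point, in m); x points along the fingers, y is the direction in which the jaws open and shut, and the axes are right-handed (so a half turn about x gives the same grasp; the last joint's range is limited). The gripper opens to 93 mm and grips with 3 to 60 N. Pads are 15 mm wide; open, the fingers measure 128 mm over their backs; the gripper's body (75 mm by 188 mm) begins 65 mm behind the grasp point.
Start: joints at [-1.29, 0.615, -0.013, 1.423, 0.008, 1.103, -0.04], TCP at [0.196, 0.62, 0.219] pointing down, gripper open.
Joint ranges: [-3.12, 3.12], [-0.3, 2.06], [-1.34, 1.32], [0.26, 2.42], [-1.36, 4.5], [0.01, 1.98], [-2.84, 2.84]. Speed limits (rad/s): [2.79, 2.79, 3.14, 3.14, 3.14, 3.14, 3.14].

INTERFACE

Orientations are given as a 3x3 rotation matrix whose columns are the frame's x, y, z axes.
In Python, from rig import observe, viewer, ticket, env gives the robot as it stands. The module is installed in compiled form; this text tells all that it offers.
- The arm moves only by the tool carry_out, never from a script. Its argument "series" is one flat list of numbers, 5 for each row, row after row: the closure, from 0 (fully open) to 1 (shut), then the shift along the tool's x, y, z in m, then the turn about the tool's x in rad. A call has 1 to 20 rows; each row is the pose to reach, as a shift and turn from the pose measured when the call began, along the tool's axes at that moment; what a row does not reach only later rows make up. A row lasts 1/10 s, in which the tool goes at most 50 mm and 8.59 degrees, less where a joint would pass 70% of its speed; a pose out of reach is approached as far as the arm can. A call with a gripper value outside its range is refused whole. The fingers move at their own pace and stop on an object; "force" is the grip in N (left out, the last holds). Time passes only in rows, so rows that repeat a pose let the fingers close. It gives the time, the measured TCP pose, the force and the opening at its end, in the units of the state.
- observe(): the state, without advancing time (a new reading comes with each control period).
- viewer.grab_frame(name): name is "scene" or "side" or "wrist"; returns a dict with "img" (384x512x3 uint8, red, green, blue), "vertical_fov" (degrees; the focal length in pixels is half the picture's height over the tangent of half this angle, whatever the lens; pixels are square), "cx", "cy" (the principal point, pixels), "dist" ([k1, k2, p1, p2, k3] as OpenCV has them; the pictures are not rectified), "R" (3x3) and "t" (3): a world point X has camera coordinates R X + t. Camera axes: x right, y down, z forward; pixel columns grow to the right and rows downward; lengths in m; the calibration is good to about 2 mm. A picture is of the moment at which its call begins. There is no depth.
- ticket.job_done(): hands the job in, once; it reports no verdict.
The state is a dict: "t": time; "joints": joint angles; "qvel": joint speeds; "effort": joint torques, N m; "ee_pos": TCP position; "tool_rot": TCP orientation; "force": force on the tool from outside, world axes, zero at the start; "torque": the same for the moment, N m; "gripper_width": finger opening in m.
Only numpy, scipy, OpenCV 4.12 (cv2) and the standard library are available. Lean on these libraries where they do the work, as an engineer would, in place of code of your own. Each camera call takes 0.05 s, during which the arm holds its last target.

## Working session

There is one attempt and no reset: what is moved stays moved. The work goes in short steps, Python scripts to look and compute and a tool call to move; the robot and the scene stay as the last step left them, time stands still between calls to the robot, and variables do not carry over. Pictures are saved under pics/ and viewed, and the job is handed in when it is done.

Besides the shell and the picture viewer there is one more tool, called after ">>>" as a command line: name --argument value ..., lists and objects as JSON in quotes. carry_out: Moves the arm, as the interface text tells. Its arguments: {"type":"object","properties":{"series":{"type":"array","items":{"type":"number"}},"force":{"type":"number"}},"required":["series"]}

```bash
mkdir -p pics; cat > h.py <<'E'
import numpy as np, cv2
from rig import observe, viewer, ticket, env
def grab(n,fn):
    f=viewer.grab_frame(n); cv2.imwrite('pics/'+fn+'.png',f['img'][:,:,::-1])
    import pickle; pickle.dump({k:f[k] for k in f},open('pics/'+fn+'.pkl','wb')); return f
def K(f):
    h=f['img'].shape[0]; F=h/2/np.tan(np.radians(f['vertical_fov'])/2)
    return np.array([[F,0,f['cx']],[0,F,f['cy']],[0,0,1.]])
def load(fn):
    import pickle; return pickle.load(open('pics/'+fn+'.pkl','rb'))
def ray(f,uv):
    p=cv2.undistortPoints(np.array([[uv]],float),K(f),np.array(f['dist'],float))[0,0]
    R=np.array(f['R']);t=np.array(f['t']); d=R.T@np.array([p[0],p[1],1]); return -R.T@t,d/np.linalg.norm(d)
def onz(f,uv,z):
    o,d=ray(f,uv); return o+d*(z-o[2])/d[2]
def proj(f,X):
    return cv2.projectPoints(np.array(X,float).reshape(-1,1,3),cv2.Rodrigues(np.array(f['R'],float))[0],np.array(f['t'],float),K(f),np.array(f['dist'],float))[0][:,0]
def tri(rs):
    A=0;b=0
    for o,d in rs:
        M=np.eye(3)-np.outer(d,d);A=A+M;b=b+M@o
    x=np.linalg.solve(A,b); return x,[np.linalg.norm((np.eye(3)-np.outer(d,d))@(x-o)) for o,d in rs]
E
python3 - <<'E'
from h import *
for n in ("scene","side","wrist"):
    f=grab(n,n+'0'); print(n,-np.array(f['R']).T@f['t'],f['vertical_fov'],f['dist'])
print(observe(), env.hold_point_z)
E
```

```text
scene [ 0.1291179  -0.42347369  0.60325003] 56.78429478687326 [-0.09629237  0.          0.          0.          0.        ]
side [0.20060347 1.2517311  0.65609305] 51.6549334173821 [-0.11854689  0.          0.          0.          0.        ]
wrist [0.13017153 0.64155853 0.3826548 ] 67.29804956064545 [-0.00228597  0.          0.          0.          0.        ]
{'t': 0.15, 'joints': array([-1.29052191,  0.61567195, -0.01262398,  1.42452167,  0.00809941,
        1.10341191, -0.0403746 ]), 'qvel': array([-0.00172769, -0.00351077, -0.0008173 , -0.00467144,  0.0021534 ,
        0.00075288, -0.00102882]), 'effort': array([ 8.68810293e-04, -4.59349823e+01,  2.09510280e-01, -1.65941584e+01,
       -6.11052476e-02,  1.80715841e-02,  1.54521790e-04]), 'ee_pos': array([0.19608868, 0.61907949, 0.21776661]), 'tool_rot': array([[-5.80688976e-04,  3.01893950e-01,  9.53341338e-01],
       [-1.87509843e-03,  9.53339494e-01, -3.01894508e-01],
       [-9.99998073e-01, -1.96291565e-03,  1.24871360e-05]]), 'force': array([ 0.84050841, -0.18325206,  0.78669713]), 'torque': array([ 0.03610625, -0.00108584,  0.01779614]), 'gripper_width': 0.09284798411494129} 0.0188
```

View pics/scene0.png

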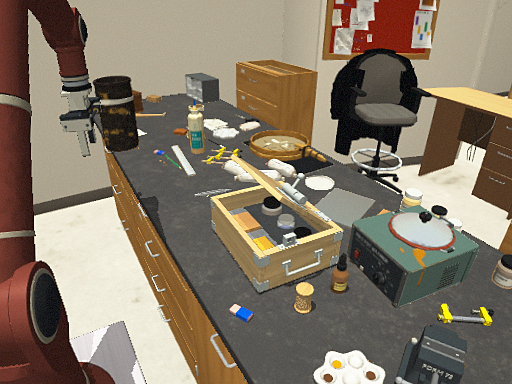

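View pics/side0.png

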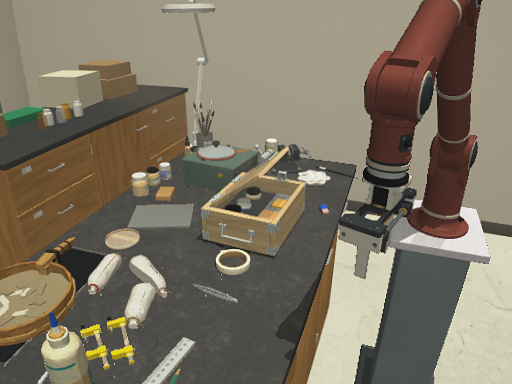

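View pics/wrist0.png

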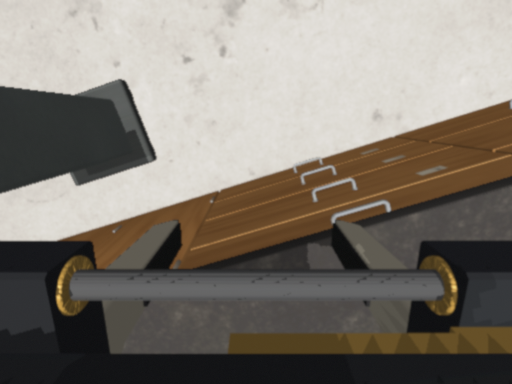

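The scene view shows the case at about (275,235), the eraser at (241,312), the spool at (304,297) and the dropper at (341,273). The side view shows the lid standing half-open at (270,165). I'll zoom in.

```bash
python3 - <<'E'
import cv2
a=cv2.imread('pics/scene0.png')[140:300,190:370]; cv2.imwrite('pics/sz.png',cv2.resize(a,None,fx=4,fy=3.75/1*1.0,interpolation=cv2.INTER_CUBIC)[:600])
a=cv2.imread('pics/side0.png')[135:255,190:330]; cv2.imwrite('pics/dz.png',cv2.resize(a,None,fx=5,fy=5,interpolation=cv2.INTER_CUBIC))
E
```

```text
(no output)
```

View pics/sz.png

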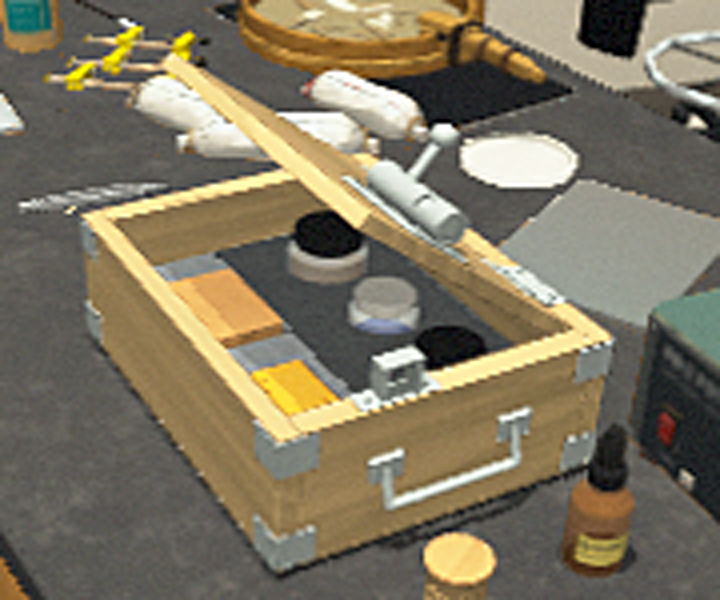

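View pics/dz.png

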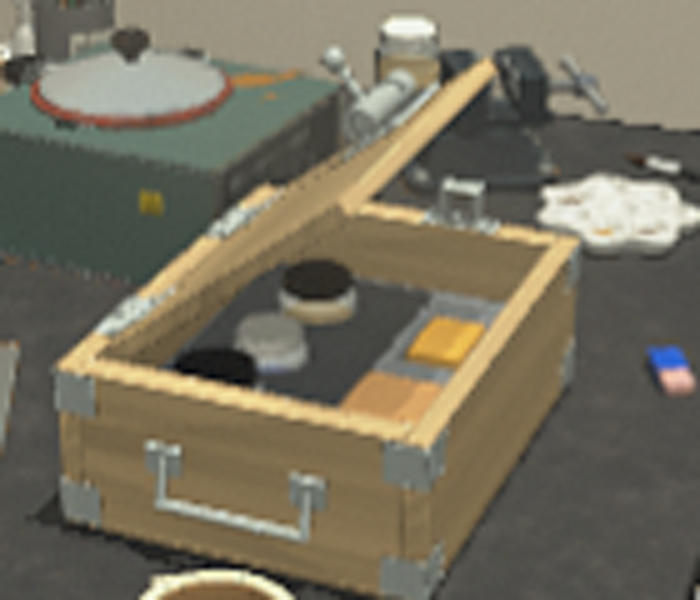

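```bash
cat > case.py <<'E'
from h import *
s=load('scene0');d=load('side0')
S=lambda x,y:(190+x/4-.4,140+y/3.75-.4)
D=lambda x,y:(190+x/5-.4,135+y/5-.4)
z=.112
obs=[((-.115,.145),onz(s,S(83,217),z)),((-.115,-.145),onz(s,S(275,440),z)),((.115,-.145),onz(s,S(612,340),z)),
((-.115,.145),onz(d,D(417,447),z)),((-.115,-.145),onz(d,D(580,240),z)),((.115,.145),onz(d,D(62,367),z))]
A=np.array([o[0] for o in obs]);B=np.array([o[1][:2] for o in obs])
a=A-A.mean(0);b=B-B.mean(0)
yaw=np.arctan2((a[:,0]*b[:,1]-a[:,1]*b[:,0]).sum(),(a*b).sum())
R2=np.array([[np.cos(yaw),-np.sin(yaw)],[np.sin(yaw),np.cos(yaw)]])
c=B.mean(0)-R2@A.mean(0)
Rc=np.eye(3);Rc[:2,:2]=R2
C=np.array([*c,0])
toW=lambda p:C+Rc@np.array(p,float)
toC=lambda p:Rc.T@(np.array(p)-C)
E
python3 - <<'E'
from case import *
print(B,'\nyaw',yaw,'c',c,'\nres mm',1e3*(B-(A@R2.T+c)))
x,e=tri([ray(s,S(444,137)),ray(d,D(334,58))]);print('ball',x,e,toC(x))
p=toC(x); r=np.array([.1-p[0],p[2]-.112]);print(np.hypot(*r),np.hypot(.135,.055)); 
print('lid ang',np.arctan2(r[1],r[0])-np.arctan2(.055,.135))
E
```

```text
[[0.4569093  0.36255887]
 [0.44123804 0.08017909]
 [0.66776223 0.06380169]
 [0.46023299 0.37500096]
 [0.43824285 0.0861216 ]
 [0.67856818 0.35935708]] 
yaw -0.05878157137457681 c [0.56209272 0.21891788] 
res mm [[ 1.09953317 -7.86457058]
 [ 2.46511468 -0.74521992]
 [-0.61345293 -3.61064517]
 [ 4.42322085  4.57752196]
 [-0.53007539  5.19729489]
 [-6.84434038  2.44561882]]
ball [0.58980005 0.14534086 0.23958909] [np.float64(0.0009248624441108356), np.float64(0.0009248624441110429)] [ 0.03198195 -0.07182221  0.23958909]
0.1445871095998285 0.14577379737113252
lid ang 0.6941431085657634
```

The two views agree. The ball triangulates to 0.9 mm and sits 144.6 mm from the hinge against 145.8 expected, and the lid is about 0.69 rad open. Next I'll close the fingers, align the tool with the case and hover above the lid.

>>> carry_out --series '[0.5,-0.04,0,0,-0.06,1,-0.08,-0.02,0.03,-0.12,1,-0.08,-0.04,0.07,-0.18,1,-0.08,-0.065,0.11,-0.246,1,-0.08,-0.09,0.15,-0.246,1,-0.08,-0.115,0.19,-0.246,1,-0.08,-0.14,0.235,-0.246,1,-0.08,-0.165,0.28,-0.246,1,-0.08,-0.19,0.32,-0.246,1,-0.08,-0.21,0.355,-0.246,1,-0.08,-0.23,0.39,-0.246,1,-0.08,-0.245,0.41,-0.246,1,-0.08,-0.25,0.42,-0.246,1,-0.08,-0.253,0.424,-0.246,1,-0.08,-0.253,0.424,-0.246]' --force 20

```text
t: 1.65
ee_pos: [0.5234, 0.2509, 0.298]
tool_rot: [[-0.001, 0.06, 0.998], [-0.001, 0.998, -0.06], [-1.0, -0.001, -0.001]]
force: [-0.2, 0.4, 0.4]
gripper_width: 0.0003
```

```bash
python3 - <<'E'
from h import *
for n in ("scene","side","wrist"): f=grab(n,n+'1')
o=observe();print(o['t'],o['ee_pos'],o['tool_rot'],o['force'],o['gripper_width'])
a=np.hstack([cv2.imread('pics/scene1.png')[130:280,180:350],cv2.imread('pics/side1.png')[100:250,190:340]]);cv2.imwrite('pics/z1.png',cv2.resize(a,None,fx=2.5,fy=2.5,interpolation=cv2.INTER_CUBIC))
E
```

```text
1.8 [0.52278235 0.25201257 0.29824057] [[-1.33382615e-03  5.73247816e-02  9.98354692e-01]
 [-8.55397103e-04  9.98355149e-01 -5.73259507e-02]
 [-9.99998745e-01 -9.30452563e-04 -1.28259675e-03]] [-0.51624518  0.07730391  0.3680255 ] 0.0005908392020321857
```

View pics/z1.png

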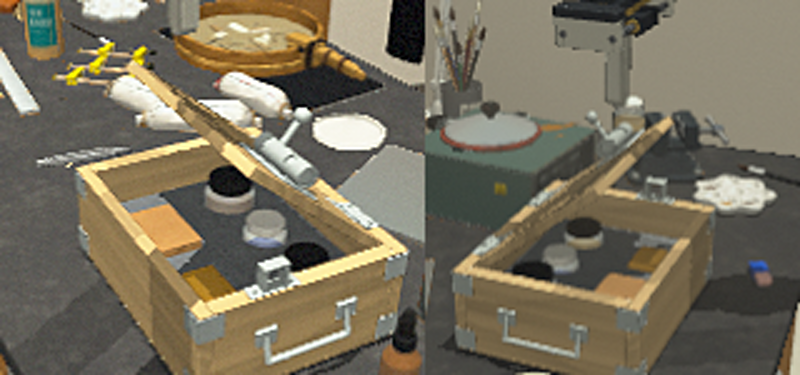

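View pics/wrist1.png

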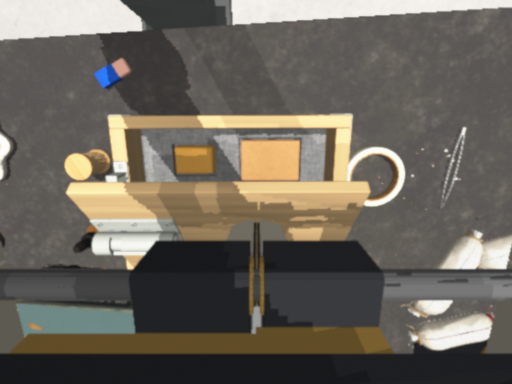

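The wrist view shows the case square to the tool, with the front rim corners at about (109,116) and (352,114) and the lid's front edge at row 185. I'll refine the case pose with these.

```bash
python3 - <<'E'
from case import *
w=load('wrist1')
a=onz(w,(109,115),.112);b=onz(w,(352,113.5),.112)
print(a,b,np.linalg.norm(a-b)); yy=b-a; print('yaw',-np.arctan2(yy[0],yy[1])); 
print('expected',toW((-.115,-.145,.112)),toW((-.115,.145,.112)))
m=(a+b)/2; print('center from wrist', m+Rc@np.array([.115,0,0]))
# lid front top corners
for uv in ((67,184),(369,182)):
  for th in(.65,.69,.73):
    z=.112+.196*np.sin(th);p=onz(w,uv,z);print(th,p,toC(p),.1-.196*np.cos(th))
E
```

```text
[0.44114915 0.08414466 0.112     ] [0.45591961 0.3697337  0.112     ] 0.2859707455043237
yaw -0.05167322638982843
expected [0.43877293 0.08092431 0.112     ] [0.45580977 0.37042344 0.112     ]
center from wrist [0.56333576 0.22018319 0.112     ]
0.65 [0.49813532 0.09754696 0.23061654] [-0.05671667 -0.12491865  0.23061654] -0.05603242451561494
0.69 [0.49696559 0.10176288 0.23676129] [-0.05813206 -0.12077873  0.23676129] -0.051164218939432904
0.73 [0.49583386 0.10584187 0.24270645] [-0.05950147 -0.11677328  0.24270645] -0.04605418285959462
0.65 [0.51079268 0.3471791  0.23061654] [-0.0587465   0.12502593  0.23061654] -0.05603242451561494
0.69 [0.50928876 0.3448041  0.23676129] [-0.06010829  0.12256668  0.23676129] -0.051164218939432904
0.73 [0.5078337  0.34250624 0.24270645] [-0.06142585  0.12018731  0.24270645] -0.04605418285959462
```

The wrist view agrees within about 2 mm, and the lid angle comes out at about 0.65. Now I'll press the lid down along its arc.

>>> carry_out --series '[1,0.025,0,0,0,1,0.05,0,0,0,1,0.063,0,0,0,1,0.07,0,-0.002,0,1,0.076,0,-0.004,0,1,0.082,0,-0.006,0,1,0.088,0,-0.008,0,1,0.095,0,-0.01,0,1,0.102,0,-0.012,0]'

```text
t: 2.7
ee_pos: [0.5104, 0.2528, 0.196]
tool_rot: [[-0.001, 0.057, 0.998], [-0.0, 0.998, -0.057], [-1.0, -0.001, -0.001]]
force: [-0.9, -0.0, 3.3]
gripper_width: 0.0006
```

>>> carry_out --series '[1,0.008,0,-0.004,0,1,0.016,0,-0.008,0,1,0.024,0,-0.011,0,1,0.032,0,-0.014,0,1,0.04,0,-0.016,0,1,0.049,0,-0.018,0,1,0.058,0,-0.02,0,1,0.067,0,-0.021,0,1,0.074,0,-0.022,0,1,0.079,0,-0.022,0]'

```text
t: 3.7
ee_pos: [0.4876, 0.2539, 0.1161]
tool_rot: [[-0.003, 0.057, 0.998], [-0.001, 0.998, -0.057], [-1.0, -0.001, -0.003]]
force: [0.6, -0.2, 1.5]
gripper_width: 0.0001
```

>>> carry_out --series '[1,0.002,0,0,0,1,0.004,0,0,0,1,0.005,0,0,0,1,0.005,0,0,0]'

```text
t: 4.1
ee_pos: [0.4873, 0.2539, 0.1123]
tool_rot: [[-0.003, 0.057, 0.998], [-0.001, 0.998, -0.057], [-1.0, -0.001, -0.003]]
force: [-1.3, -1.3, 8.5]
gripper_width: 0.0003
```

>>> carry_out --series '[1,0.001,0,0,0,1,0.0015,0,0,0,1,0.0015,0,0,0]'

```text
t: 4.4
ee_pos: [0.4873, 0.2539, 0.1123]
tool_rot: [[-0.003, 0.057, 0.998], [-0.001, 0.998, -0.057], [-1.0, -0.001, -0.003]]
force: [-0.9, -1.5, 9.9]
gripper_width: 0.0005
```

```bash
python3 - <<'E'
from h import *
for n in ("scene","side","wrist"): f=grab(n,n+'2')
a=np.hstack([cv2.imread('pics/scene2.png')[140:290,190:350],cv2.imread('pics/side2.png')[120:270,190:340]]);cv2.imwrite('pics/z2.png',cv2.resize(a,None,fx=2.58,fy=2.58,interpolation=cv2.INTER_CUBIC))
E
```

```text
(no output)
```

View pics/z2.png

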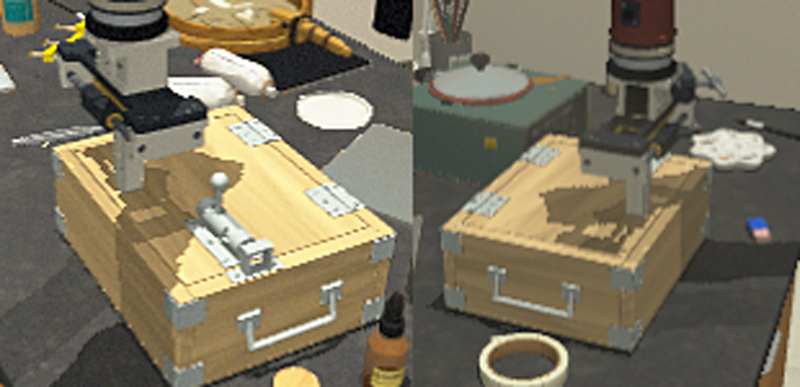

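View pics/wrist2.png

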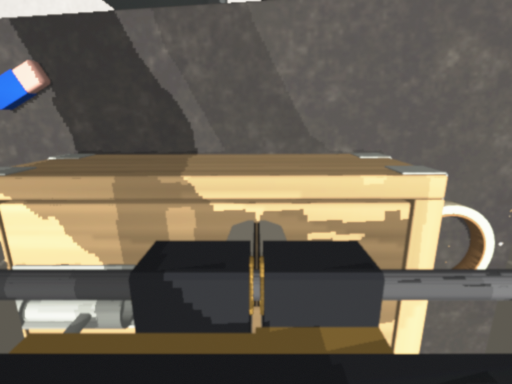

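The lid is down and flush with the rim in all views, resting against its stop with a force of 10 N. The ball is at about scene (275,210). I'll locate it on the z=0.167 plane and check the camera bias against the fingertip.

```bash
python3 - <<'E'
from case import *
f=load('scene2');uv=(190+220/2.58-.3,140+180/2.58-.3)
p=onz(f,uv,.167);print('ball',p,toC(p)); print('expect y-.0655..-.0715', toW((-.035,-.0705,.167)))
e=observe()['ee_pos'];print(e,toC(e),'tcp px',proj(f,e))
print(proj(load('side2'),e))
a=cv2.imread('pics/scene2.png')[170:260,220:310].copy();cv2.imwrite('pics/z3.png',cv2.resize(a,None,fx=6,fy=6,interpolation=cv2.INTER_NEAREST))
E
```

```text
ball [0.52745327 0.15072508 0.167     ] [-0.03057346 -0.07011001  0.167     ]
expect y-.0655..-.0715 [0.52301146 0.15059582 0.167     ]
[0.48727091 0.25391972 0.11224248] [-0.07674886  0.03054577  0.11224248] tcp px [[238.80337676 213.05187478]]
[[276.46987159 202.5250766 ]]
```

View pics/z3.png

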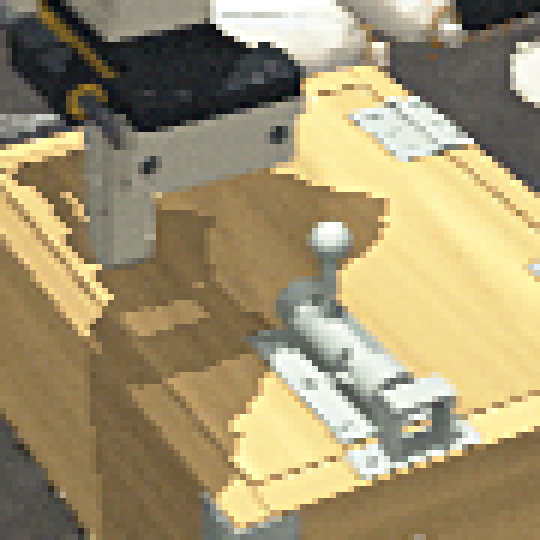

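>>> carry_out --series '[1,-0.03,0,0,0,1,-0.065,0,0,0,1,-0.085,-0.005,0.005,0,1,-0.085,-0.025,0.02,0,1,-0.085,-0.045,0.035,0,1,-0.085,-0.056,0.041,0,1,-0.085,-0.056,0.041,0,1,-0.06,-0.056,0.041,0,1,-0.04,-0.056,0.041,0,1,-0.036,-0.056,0.041,0,1,-0.036,-0.056,0.041,0]'

```text
t: 5.65
ee_pos: [0.5239, 0.1968, 0.1475]
tool_rot: [[-0.005, 0.055, 0.998], [-0.001, 0.998, -0.055], [-1.0, -0.001, -0.005]]
force: [-0.3, 0.6, -0.3]
gripper_width: 0.0002
```

```bash
python3 - <<'E'
from case import *
for n in ("scene","side","wrist"): f=grab(n,n+'4')
f=load('scene4');e=observe()['ee_pos'];print(e,toC(e),proj(f,e))
a=cv2.imread('pics/scene4.png')[160:260,220:320].copy();cv2.imwrite('pics/z4.png',cv2.resize(a,None,fx=6,fy=6,interpolation=cv2.INTER_NEAREST))
E
```

```text
[0.52551853 0.19647956 0.14915896] [-0.03519283 -0.02454822  0.14915896] [[263.6830968  207.19266221]]
```

View pics/z4.png

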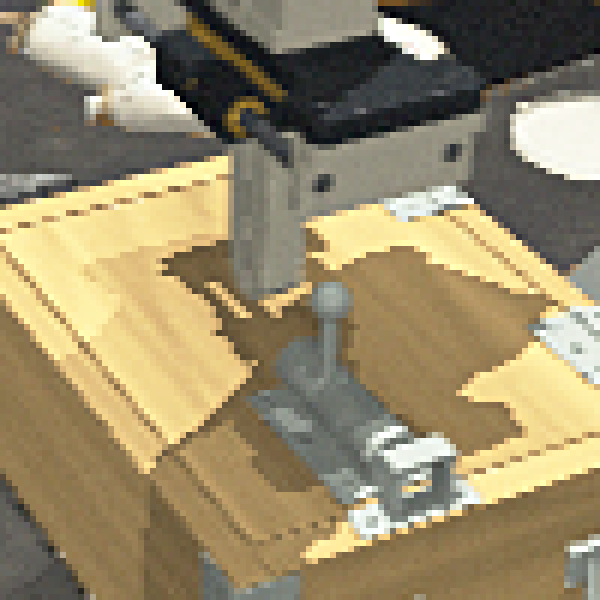

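View pics/wrist4.png

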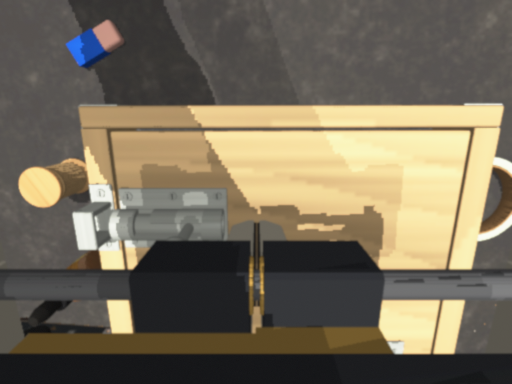

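The scene view shows the fingertip behind the knob, in line with the barrel to within about 2 mm, at the height of the stem and ball. Now I'll push the bolt.

>>> carry_out --series '[1,0,-0.008,0.001,0,1,0,-0.013,0.001,0,1,0,-0.017,0.001,0,1,0,-0.021,0.001,0,1,0,-0.024,0.001,0,1,0,-0.027,0.001,0,1,0,-0.03,0.001,0,1,0,-0.034,0.001,0,1,0,-0.038,0.001,0,1,0,-0.041,0.001,0,1,0,-0.044,0.001,0]'

```text
t: 6.9
ee_pos: [0.5242, 0.1523, 0.1493]
tool_rot: [[-0.001, 0.057, 0.998], [0.0, 0.998, -0.057], [-1.0, 0.0, -0.001]]
force: [0.3, 2.1, 1.4]
gripper_width: 0.0005
```

>>> carry_out --series '[1,0,-0.001,0,0,1,0,-0.002,0,0,1,0,-0.003,0,0,1,0,-0.003,0,0]'

```text
t: 7.3
ee_pos: [0.524, 0.1491, 0.1493]
tool_rot: [[-0.001, 0.057, 0.998], [0.0, 0.998, -0.057], [-1.0, 0.0, -0.001]]
force: [-0.2, 1.4, 0.5]
gripper_width: 0.0005
```

>>> carry_out --series '[1,0,-0.001,0,0,1,0,-0.002,0,0,1,0,-0.003,0,0,1,0,-0.003,0,0]'

```text
t: 7.7
ee_pos: [0.5238, 0.1458, 0.1493]
tool_rot: [[-0.001, 0.057, 0.998], [0.0, 0.998, -0.057], [-1.0, 0.0, -0.001]]
force: [-0.1, 1.5, 1.3]
gripper_width: 0.0005
```

```bash
python3 - <<'E'
from case import *
for n in ("scene","wrist"): f=grab(n,n+'5')
f=load('scene5');e=observe()['ee_pos'];print(e,toC(e),observe()['force'])
a=cv2.imread('pics/scene5.png')[160:260,220:320].copy();cv2.imwrite('pics/z5.png',cv2.resize(a,None,fx=6,fy=6,interpolation=cv2.INTER_NEAREST))
E
```

```text
[0.52381653 0.14585836 0.14924082] [-0.03391801 -0.07518198  0.14924082] [1.39187509 1.90674695 1.46572361]
```

View pics/z5.png

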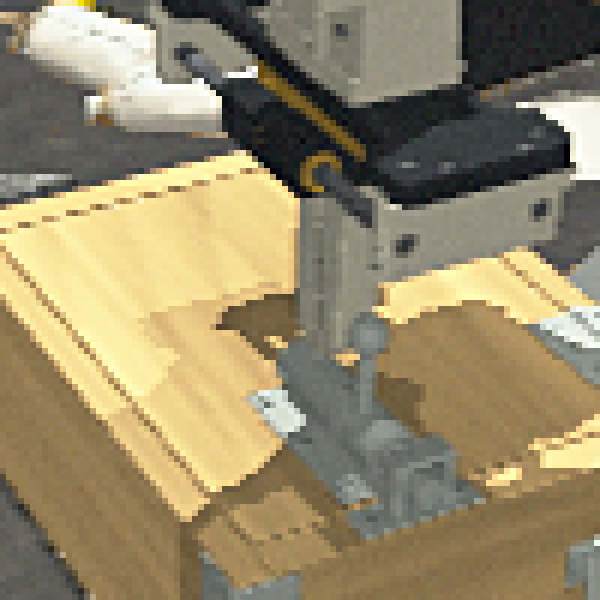

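View pics/wrist5.png

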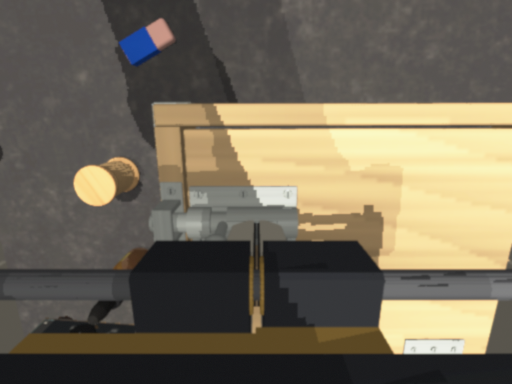

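The knob is travelling and stays upright, with the ball at scene (281,215). I'll push on to the stop.

>>> carry_out --series '[1,0,-0.0015,0,0,1,0,-0.003,0,0,1,0,-0.004,0,0,1,0,-0.004,0,0]'

```text
t: 8.2
ee_pos: [0.5237, 0.1425, 0.1494]
tool_rot: [[-0.001, 0.057, 0.998], [0.001, 0.998, -0.057], [-1.0, 0.001, -0.001]]
force: [-0.1, 4.3, 1.3]
gripper_width: 0.0005
```

>>> carry_out --series '[1,0,-0.0015,0,0,1,0,-0.003,0,0,1,0,-0.004,0,0,1,0,-0.004,0,0]'

```text
t: 8.6
ee_pos: [0.5236, 0.142, 0.1496]
tool_rot: [[0.001, 0.054, 0.999], [0.006, 0.999, -0.054], [-1.0, 0.006, 0.0]]
force: [0.6, 8.1, 1.6]
gripper_width: -0.0
```

The force rose to 8 N with no further travel, so it is at a stop. I'll verify where the ball is.

```bash
python3 - <<'E'
from case import *
for n in ("scene","wrist","side"): f=grab(n,n+'6')
f=load('scene6');e=observe()['ee_pos'];print(e,toC(e),observe()['force'])
for y in (-.0955,-.0985,-.1005): print(y,(proj(f,toW((-.035,y,.167)))[0]-[220,160])*6)
a=cv2.imread('pics/scene6.png')[160:260,220:320].copy();cv2.imwrite('pics/z6.png',cv2.resize(a,None,fx=6,fy=6,interpolation=cv2.INTER_NEAREST))
E
```

```text
[0.52363259 0.14196054 0.14963441] [-0.03387264 -0.07908387  0.14963441] [0.25694508 7.58432182 1.9037818 ]
-0.0955 [353.31255002 331.75790304]
-0.0985 [357.36957445 335.67173014]
-0.1005 [360.08692017 338.2931876 ]
```

View pics/z6.png

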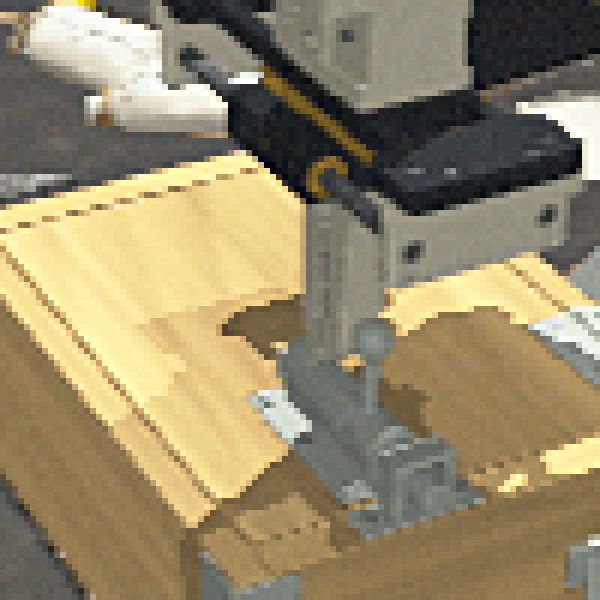

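The ball moved about 31.5 mm from its start to scene (282,216), which matches fully home. Now I'll back off, go over and behind the knob, and lower there.

>>> carry_out --series '[1,0,0.007,0,0,1,-0.02,0.007,0,0,1,-0.042,0.007,0.005,0,1,-0.042,0,0.028,0,1,-0.042,-0.0215,0.028,0,1,-0.042,-0.0215,0.028,0,1,-0.02,-0.0215,0.028,0,1,0.002,-0.0215,0.028,0,1,0.003,-0.0215,0.028,0]'

```text
t: 9.65
ee_pos: [0.5474, 0.1185, 0.1436]
tool_rot: [[-0.007, 0.054, 0.999], [0.003, 0.999, -0.054], [-1.0, 0.003, -0.007]]
force: [0.7, -0.9, -0.6]
gripper_width: 0.0003
```

```bash
python3 - <<'E'
from case import *
for n in ("scene","wrist","side"): f=grab(n,n+'7')
f=load('scene7');e=observe()['ee_pos'];print(e,toC(e),observe()['force'])
a=cv2.imread('pics/scene7.png')[160:260,220:320].copy();cv2.imwrite('pics/z7.png',cv2.resize(a,None,fx=6,fy=6,interpolation=cv2.INTER_NEAREST))
E
```

```text
[0.55054851 0.11922356 0.14698511] [-0.00566747 -0.10020034  0.14698511] [-0.37685999  0.51014293  0.1459937 ]
```

View pics/z7.png

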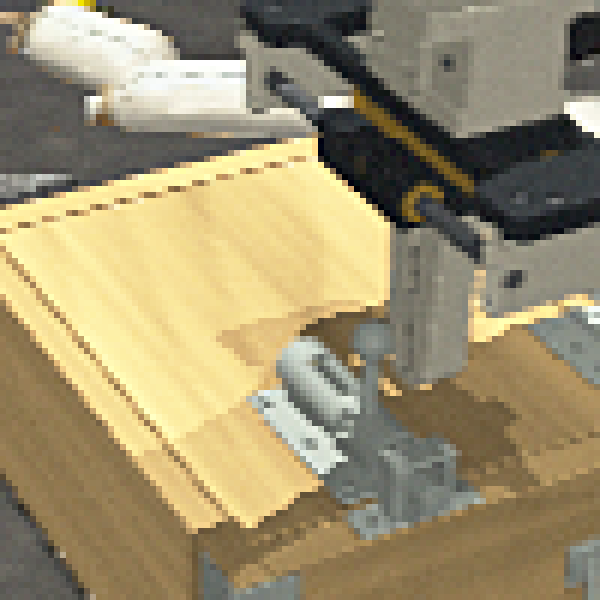

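View pics/wrist7.png

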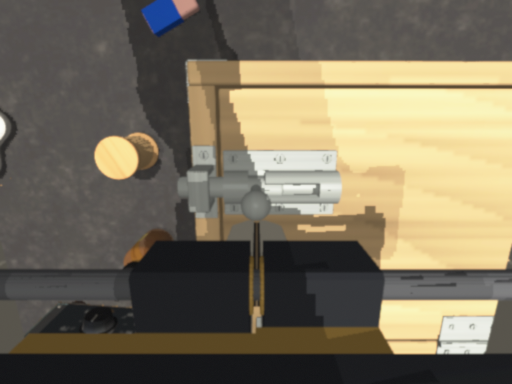

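The wrist view shows the fingertip directly behind the ball, which is at (257,205), and aligned with it. Now I'll push the knob over to the front.

>>> carry_out --series '[1,0.002,0,-0.006,0,1,0.003,0,-0.01,0,1,0.003,0,-0.014,0,1,0.003,0,-0.018,0,1,0.003,0,-0.022,0,1,0.003,0,-0.026,0,1,0.003,0,-0.03,0,1,0.003,0,-0.034,0,1,0.003,0,-0.038,0,1,0.003,0,-0.04,0]'

```text
t: 10.8
ee_pos: [0.5097, 0.1214, 0.1439]
tool_rot: [[-0.0, 0.054, 0.999], [0.005, 0.999, -0.054], [-1.0, 0.005, -0.001]]
force: [1.9, -0.0, -0.3]
gripper_width: 0.0001
```

```bash
python3 - <<'E'
from case import *
for n in ("scene","wrist","side"): f=grab(n,n+'8')
f=load('scene8');e=observe()['ee_pos'];print(e,toC(e),observe()['force'])
a=cv2.imread('pics/scene8.png')[160:260,220:320].copy();cv2.imwrite('pics/z8.png',cv2.resize(a,None,fx=6,fy=6,interpolation=cv2.INTER_NEAREST))
E
```

```text
[0.50964784 0.12144196 0.1438176 ] [-0.04662782 -0.10038859  0.1438176 ] [-0.22827798 -0.57733476  0.95924633]
```

View pics/z8.png

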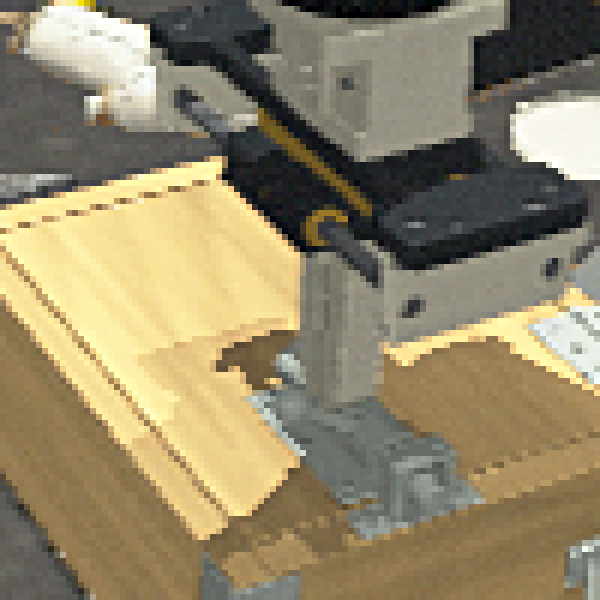

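View pics/wrist8.png

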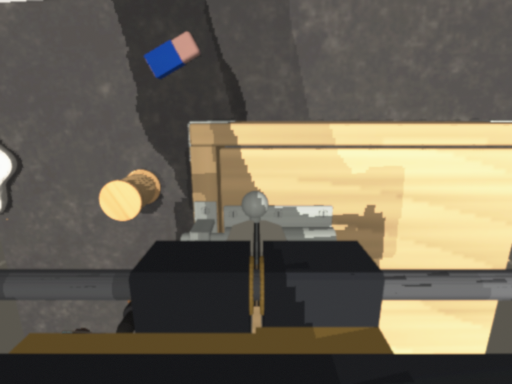

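The knob is leaning well into the notch, with the ball at wrist (255,204) and in front of the barrel. Continuing.

>>> carry_out --series '[1,0,0,-0.003,0,1,0,0,-0.006,0,1,0,0,-0.009,0,1,0,0,-0.012,0,1,0,0,-0.012,0]'

```text
t: 11.45
ee_pos: [0.5022, 0.1218, 0.1446]
tool_rot: [[0.01, 0.054, 0.998], [0.006, 0.998, -0.054], [-1.0, 0.007, 0.009]]
force: [8.9, -1.8, -4.0]
gripper_width: 0.0005
```

>>> carry_out --series '[1,0,0,-0.001,0,1,0,0,-0.002,0,1,0,0,-0.003,0,1,0,0,-0.003,0]'

```text
t: 11.85
ee_pos: [0.499, 0.1221, 0.1447]
tool_rot: [[0.009, 0.054, 0.998], [0.006, 0.998, -0.054], [-1.0, 0.007, 0.009]]
force: [3.0, -0.8, 1.7]
gripper_width: 0.0002
```

Next I'll lift, step forward above the ball, and press down to its stop.

>>> carry_out --series '[1,0,0,0.004,0,1,-0.02,0,0.004,0,1,-0.03,0,-0.002,0,1,-0.03,0,-0.016,0,1,-0.03,0,-0.016,0]'

```text
t: 12.35
ee_pos: [0.4798, 0.1232, 0.1745]
tool_rot: [[0.005, 0.053, 0.999], [0.006, 0.999, -0.053], [-1.0, 0.006, 0.005]]
force: [-0.5, 0.3, -0.4]
gripper_width: 0.0005
```

```bash
python3 - <<'E'
from case import *
for n in ("scene","wrist","side"): f=grab(n,n+'9')
f=load('scene9');e=observe()['ee_pos'];print(e,toC(e),observe()['force'])
a=np.hstack([cv2.imread('pics/scene9.png')[160:260,220:320],cv2.imread('pics/side9.png')[120:220,220:320]]);cv2.imwrite('pics/z9.png',cv2.resize(a,None,fx=4,fy=4,interpolation=cv2.INTER_NEAREST))
E
```

```text
[0.48252021 0.12285037 0.17437815] [-0.07379134 -0.1005763   0.17437815] [ 0.65754028 -0.10169028  0.04626143]
```

View pics/z9.png

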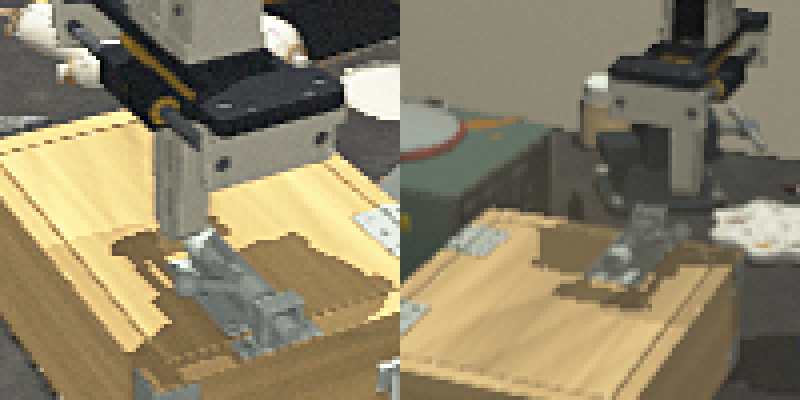

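View pics/wrist9.png

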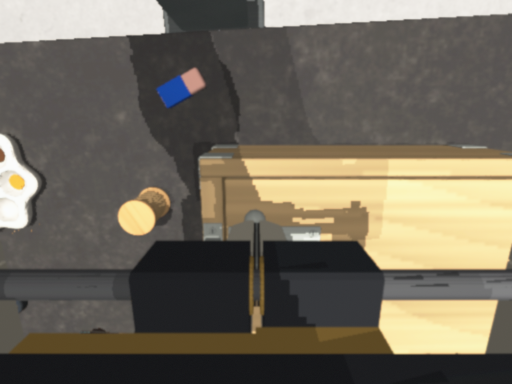

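The ball is down in front of the barrel at scene crop (183,283), i.e. full-frame (266,231), and the tip is straight above it. Pressing down gently.

>>> carry_out --series '[1,0.012,0,0,0,1,0.019,0,0,0,1,0.022,0,0,0,1,0.024,0,0,0,1,0.026,0,0,0,1,0.027,0,0,0,1,0.028,0,0,0,1,0.028,0,0,0]'

```text
t: 13.3
ee_pos: [0.4829, 0.1232, 0.1474]
tool_rot: [[0.009, 0.054, 0.998], [0.007, 0.999, -0.054], [-1.0, 0.007, 0.009]]
force: [-1.6, -1.1, 6.7]
gripper_width: 0.0003
```

>>> carry_out --series '[1,0.001,0,0,0,1,0.0015,0,0,0,1,0.0015,0,0,0]'

```text
t: 13.6
ee_pos: [0.4829, 0.1233, 0.1472]
tool_rot: [[0.01, 0.054, 0.998], [0.007, 0.999, -0.054], [-1.0, 0.007, 0.01]]
force: [-2.9, -0.3, 7.9]
gripper_width: 0.0004
```

>>> carry_out --series '[1,-0.02,0,0,0,1,-0.06,0,0,0,1,-0.1,0,0,0,1,-0.14,0.03,-0.02,0,1,-0.14,0.07,-0.03,0,1,-0.14,0.11,-0.03,0,1,-0.14,0.15,-0.03,0,1,-0.14,0.15,-0.03,0,1,-0.14,0.15,-0.03,0]'

```text
t: 14.5
ee_pos: [0.4593, 0.2741, 0.2877]
tool_rot: [[0.01, 0.052, 0.999], [0.006, 0.999, -0.052], [-1.0, 0.007, 0.009]]
force: [-0.2, -0.2, -0.1]
gripper_width: 0.0006
```

```bash
python3 - <<'E'
from case import *
for n in ("scene","wrist","side"): f=grab(n,n+'10')
f=load('scene10');e=observe()['ee_pos'];print(e,toC(e),observe()['force'])
a=np.hstack([cv2.imread('pics/scene10.png')[160:260,220:320],cv2.imread('pics/side10.png')[120:220,220:320]]);cv2.imwrite('pics/z10.png',cv2.resize(a,None,fx=4,fy=4,interpolation=cv2.INTER_NEAREST))
print((proj(f,[toW((-.0735,-.1005,.140)),toW((-.035,-.1005,.126))])-[220,160])*4)
E
```

```text
[0.46016775 0.27177836 0.28801268] [-0.10485437  0.04678132  0.28801268] [-0.2650039   0.3699176   0.39602381]
[[178.57432056 282.4906672 ]
 [236.63460599 285.08618328]]
```

View pics/z10.png

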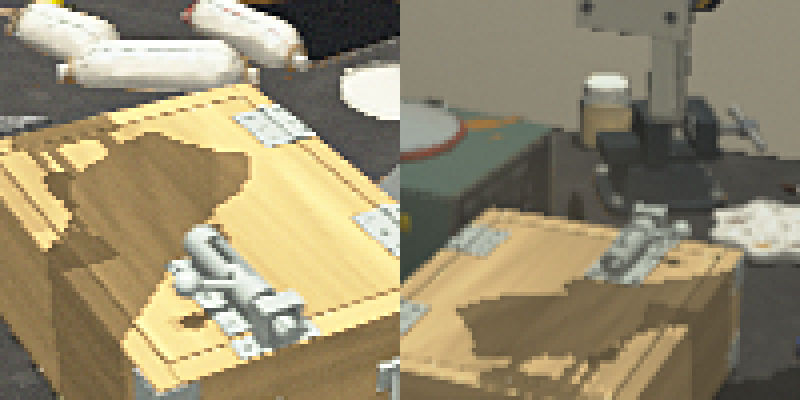

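View pics/wrist10.png

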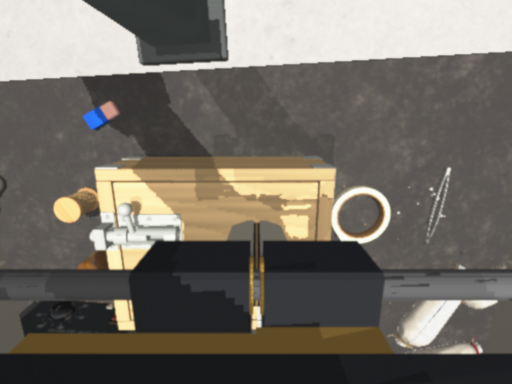

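View pics/scene10.png

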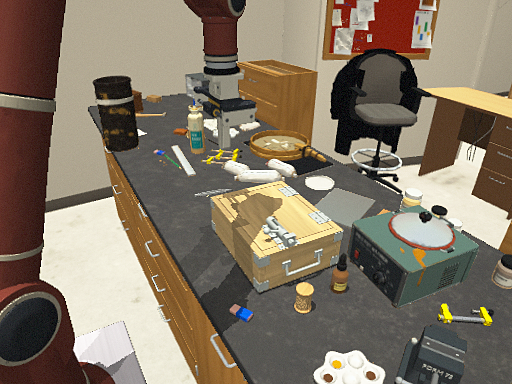

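The lid is shut, the bolt end shows in the keeper, and the ball is at its locked spot: crop (183,282) against (179,282) predicted. The neighbouring things haven't moved and the arm is clear, so I'm handing it in.

```bash
python3 -c "
from rig import ticket; print(ticket.job_done())"
```

```text
the job is handed in; nothing more can be done
None
```

The case is shut, bolted and locked. I handed the job in about 15 s into the 48 s limit, with the arm standing clear of the case.

- **Lid:** I pressed it down along its arc to the hard stop at about 10 N. The tip was then at z = 112.3 mm, against 112 mm expected, and the lid looks flush with the rim in all views.
- **Bolt:** I pushed it by the knob until it stopped at about 8 N. The ball moved about 31.5 mm in the image from an estimated start about 5 mm along, which fits fully home. The bolt end shows in the keeper.
- **Knob:** I pushed it over from behind (9 N at most in the readings), then pressed it down from above at about 8 N to its stop. The tip was at 147.2 mm, against 148 mm expected. In the last picture the ball is within about 1 px of its predicted locked position.
- **Other items:** the eraser, spool, dropper and tape show no visible shift in the last pictures. I never touched the jars, but they can't be seen now that the lid is shut.

**Disagreements:** single-view case corners differed by up to 8 mm between the two fixed cameras. I used the fitted average, which the wrist camera confirmed to about 2 mm. My first lid angle (0.69 rad) also differed from the wrist view (about 0.65 rad). Neither affected the result.

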